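# Set the address switches of the party lights

### The arm

A 6-joint arm with a two-finger parallel gripper is mounted at the origin on the work surface. World frame = base frame: x ahead of the robot, y to its left, z up, the work surface at z = 0. Lengths are in m, angles in degrees, forces in N, time in s.
With the tool pointing down it reaches from about 0.325 to 0.775 m from the base axis. Payload 5.5 kg.
Tool frame: the origin (TCP) lies at the centre of the arm's flange, where the gripper is bolted on; the fingertips stand 182 mm ahead of it and the grasp point (between the pads) lies 163 mm ahead of it; z points along the fingers, y is the line along which they close (so a half turn about z gives the same grasp; the last joint's range is limited). The gripper opens to 88 mm and grips with 3 to 60 N. Pads are 20 mm wide; open, the fingers measure 115 mm over their backs; the gripper's body (75 mm by 178 mm) begins 61 mm behind the grasp point.
Start: joints at [-70.629, 5.22, 70.514, -0, 104.267, -3.249], TCP at [0.231, -0.554, 0.405] pointing down, gripper open.
Joint ranges: [-164.24, 164.24], [-49.07, 125.15], [9.68, 141.18], [-86.29, 266.29], [3.28, 154.24], [-151.56, 151.56]. Speed limits (degrees/s): [147.25, 147.25, 172.46, 180, 180, 180].

### API

Orientations are given as [roll, pitch, yaw] about the fixed x, y, z axes, in that order (R = Rz(yaw) Ry(pitch) Rx(roll)).
In Python, from station import r gives the robot as it stands. The module is installed in compiled form; this text tells all that it offers. Calls block until the motion is done:
- r.reach(position, orientation): joint-space move of the TCP to a pose.
- r.servo_line(position, rotation=None, speed=0.15): straight line of the TCP; rotation=None keeps the orientation; speed is the mean speed in m/s.
- r.move_joints(angles): joint-space move.
- r.let_go() and r.grab(squeeze=None): open the fingers fully, or close them until they stop; squeeze is the grip in N (None keeps the last).
- r.wait(seconds).
- r.inverse_kinematics(position, orientation): joint angles nearest the present ones, or None.
- r.sense(): the state.
- r.snapshot(name): name is "side" or "top"; returns a dict with "frame" (420x560x3 uint8, red, green, blue), "fx", "fy", "cx", "cy" (pixels), "R" (3x3) and "t" (3): a world point X has camera coordinates R X + t. Camera axes: x right, y down, z forward; pixel columns grow to the right and rows downward; lengths in m; the calibration is good to about 2 mm. A picture is of the moment at which its call begins. There is no depth.
A pose or a line that the arm cannot do raises r.IKError and nothing moves.
- r.hand_in(): hands the job in; it is judged then, once.
The state is a dict: "clock": time; "joints": joint angles; "joint_vel": joint speeds; "joint_torque": joint torques, N m; "tcp_pos": TCP position; "orientation": TCP orientation; "contact_force": force on the tool from outside, world axes, zero at the start; "torque": the same for the moment, N m; "opening": finger opening in m; "gripper_force": force on a finger pad.
Only numpy, scipy, OpenCV 4.12 (cv2) and the standard library are available. Lean on these libraries where they do the work, as an engineer would, in place of code of your own. Each camera call takes 0.05 s, during which the arm holds its last target. There are 200 camera calls.

### The job

Set the four little switches on the party-light control box to its new address, from the top switch down: on, on, off, on. A switch is on when it is flipped fully over towards the green strip and off when it is fully over towards the pink strip; some may have been left part-way. Leave the juice bottle, the cup and the cake plate standing where they are, and take the gripper away when done.

Things in the scene. Friction and masses are not known exactly. Their poses are not given: they have to be found in the camera images.
- console: party-light control box, dark grey, fixed; 240 mm deep (x from -110 to +130 mm), 180 wide (y), 235 tall. Origin: centre of its underside. x level, pointing from the switch side to the back (away from the robot), y to the left seen from the robot, z up. A lever-switch column runs up the middle (y=0) of its sloping front, switches 28 mm apart up the slope
- panel_mid (a point): centre of the flat black switch panel (200 mm up the slope, 180 wide), axes as console. It faces the robot side and up, rising along console +x at 28 degrees (0.489 rad) from level: front edge at console x=-110, z=20 mm, top edge x=+67, z=114. Flat strips run up it beside the switches: green on the left (console y=+32 mm), pink on the right (y=-32 mm)
- lamp_bar (a point): middle of the lower front edge of the lamp bar that overhangs the panel's top, axes as console. Bar: console x=+26 to +130, z=185 to 235 mm, full width; under it a rear housing from x=+66 back. It stops an upright gripper from reaching the upper switches; a gripper leaning to come square to the panel (28 degrees) has room
- sw1 (a joint): lean of switch 1, the top one (yellow), rad: +0.4 fully over to the green strip, left (console +y): ON; -0.4 fully over to the pink strip, right: OFF; 0 square to the panel. It stays where it is left, and may start part-way. Pushing it over takes about 0.6 N at the tip
- sw2 (a joint): lean of switch 2, the second one (light blue), rad: +0.4 fully over to the green strip, left (console +y): ON; -0.4 fully over to the pink strip, right: OFF; 0 square to the panel. It stays where it is left, and may start part-way. Pushing it over takes about 0.6 N at the tip
- sw3 (a joint): lean of switch 3, the third one (orange), rad: +0.4 fully over to the green strip, left (console +y): ON; -0.4 fully over to the pink strip, right: OFF; 0 square to the panel. It stays where it is left, and may start part-way. Pushing it over takes about 0.6 N at the tip
- sw4 (a joint): lean of switch 4, the bottom one (white), rad: +0.4 fully over to the green strip, left (console +y): ON; -0.4 fully over to the pink strip, right: OFF; 0 square to the panel. It stays where it is left, and may start part-way. Pushing it over takes about 0.6 N at the tip
- sw1_root (a point): pivot of switch 1 (top, yellow), on the panel's face at console x=17, y=0, z=88 mm; axes as console. The lever stands 25 mm out of the panel from here, is 8 mm wide up the slope (9 at the tip) and 6 mm thick sideways (9 at the tip); its tip swings 10 mm to either side, level, along console y
- sw2_root (a point): pivot of switch 2 (second, light blue), on the panel's face at console x=-8, y=0, z=74 mm; axes as console. The lever stands 25 mm out of the panel from here, is 8 mm wide up the slope (9 at the tip) and 6 mm thick sideways (9 at the tip); its tip swings 10 mm to either side, level, along console y
- sw3_root (a point): pivot of switch 3 (third, orange), on the panel's face at console x=-32, y=0, z=61 mm; axes as console. The lever stands 25 mm out of the panel from here, is 8 mm wide up the slope (9 at the tip) and 6 mm thick sideways (9 at the tip); its tip swings 10 mm to either side, level, along console y
- sw4_root (a point): pivot of switch 4 (bottom, white), on the panel's face at console x=-57, y=0, z=48 mm; axes as console. The lever stands 25 mm out of the panel from here, is 8 mm wide up the slope (9 at the tip) and 6 mm thick sideways (9 at the tip); its tip swings 10 mm to either side, level, along console y
- juice_mid (a point): closed amber juice bottle with orange cap, 64 mm across, 200 tall, standing loose; point on its axis half-way up (100 mm)
- cup_mid (a point): light-green open cup, 76 mm across the rim, 100 tall, standing loose; point on its axis half-way up (50 mm)
- cakes_mid (a point): round white plate 170 mm across with three brownies on it, 35 mm tall in all, loose; point at the plate's centre, 5 mm up

How it is judged:
By the outcome, as a careful person would: the job done as asked, in the order asked, and still so for the second after the job is handed in, with the robot touching nothing.
It also fails if it takes over 48 s, if anything falls off the work surface, if the arm or the gripper's body presses on something with over 40 N, if the wrist force passes 120 N, or if a joint passes its speed limit or range.

## Working session

There is one attempt and no reset: what is moved stays moved. The work goes in short steps, each a Python script; the robot and the scene stay as the last script left them, time stands still between calls to the robot, and variables do not carry over. Pictures are saved under pics/ and viewed, at most 10 in all, crops included, and the job is handed in when it is done.

```bash
mkdir -p pics; python3 - <<'E'
from station import r
import cv2,pickle
S={}
for n in("side","top"):
    s=r.snapshot(n);S[n]=s
    cv2.imwrite(f"pics/{n}0.png",s["frame"][:,:,::-1]);print(n,s["fx"],s["cx"],s["cy"],s["R"],s["t"])
pickle.dump(S,open("s0.pkl","wb"))
print(r.sense())
E
```

```text
side 455.99995766459597 274.19234561601473 207.1162895086714 [[-0.94218401 -0.33470591 -0.01616325]
 [-0.23762496  0.7013581  -0.67203511]
 [ 0.23627035 -0.62933994 -0.74034287]] [0.58449986 0.20198625 1.12015517]
top 442.36808758334314 284.0968325118269 209.38793212180718 [[ 0.10360495 -0.99461686  0.00181855]
 [-0.97337825 -0.10176812 -0.20537292]
 [ 0.20445244  0.01950752 -0.9786821 ]] [-0.01867739  0.61383379  1.08983845]
{'clock': 0.1, 'joints': array([-7.06301453e+01,  5.26126732e+00,  7.05733819e+01,  7.82845756e-04,
        1.04266601e+02, -3.24835028e+00]), 'joint_vel': array([ 0.07449201, -0.10115179, -0.20964033,  0.02785298,  0.0616236 ,
       -0.09091836]), 'joint_torque': array([ 2.96798280e-03, -4.47858238e+01, -4.07570028e+01,  7.01529114e-02,
        2.84749805e-02, -1.37634042e-04]), 'tcp_pos': array([ 0.23077872, -0.55391405,  0.40360957]), 'orientation': array([-1.79898955e+02, -6.49506906e-03,  2.26183915e+01]), 'contact_force': array([-0.87268297,  0.15007374, -0.46844458]), 'torque': array([ 0.02108899, -0.03847385,  0.006911  ]), 'gripper_force': 0.0, 'opening': 0.08785425690204098}
```

View pics/side0.png

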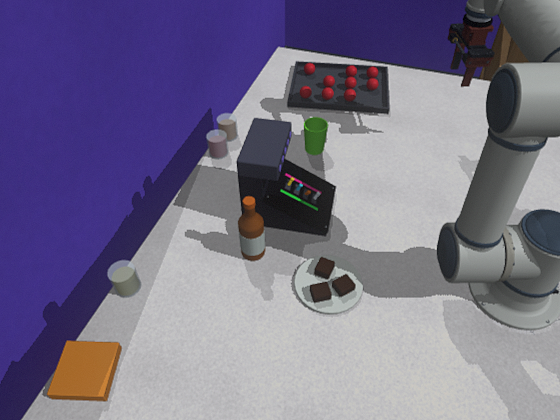

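View pics/top0.png

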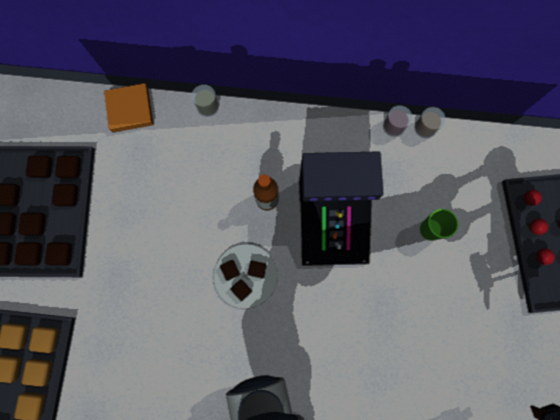

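The side view has the console at about (287,178), the bottle at (252,230), the plate at (328,284) and the cup at (316,135). The top view has the console at about (338,210). I'll enlarge the panel in both views.

```bash
python3 - <<'E'
import cv2
a=cv2.imread("pics/side0.png")[110:240,230:350];cv2.imwrite("pics/c1.png",cv2.resize(a,None,fx=4.6,fy=4.6,interpolation=cv2.INTER_CUBIC))
a=cv2.imread("pics/top0.png")[145:270,290:390];a=cv2.convertScaleAbs(a,alpha=1.5,beta=10);cv2.imwrite("pics/c2.png",cv2.resize(a,None,fx=4.8,fy=4.8,interpolation=cv2.INTER_CUBIC))
E
```

```text
(no output)
```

View pics/c1.png

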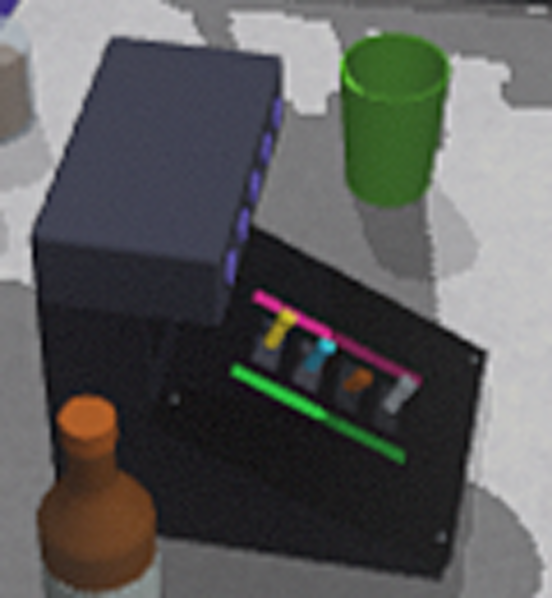

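View pics/c2.png

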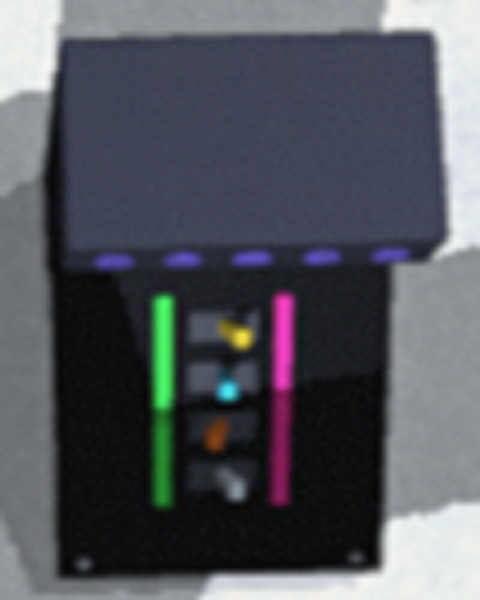

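The top crop shows yellow leaning to pink with its tip at (241,338), light blue near the middle at (228,391), orange towards green at (213,440) and white towards pink at (237,492). I'll fit the console pose and the leans from both views.

```bash
cat > geo.py <<'E'
import numpy as np,pickle
from scipy.optimize import least_squares
S=pickle.load(open("s0.pkl","rb"))
def proj(n,X):
    s=S[n];c=np.asarray(s["R"])@X+np.asarray(s["t"]);return np.array([s["fx"]*c[0]/c[2]+s["cx"],s["fy"]*c[1]/c[2]+s["cy"]])
T=lambda u,v:(290+(u+.5)/4.8-.5,145+(v+.5)/4.8-.5)
D=lambda u,v:(230+(u+.5)/4.6-.5,110+(v+.5)/4.6-.5)
def W(p,X):
    c,s=np.cos(p[2]),np.sin(p[2]);return np.array([p[0]+c*X[0]-s*X[1],p[1]+s*X[0]+c*X[1],X[2]])
def root(k): return np.array([-.020+.0247*(2.5-k)*1.0,0,.0675+.01315*(2.5-k)])
def tip(k,q,L=.021):
    n=np.array([-np.sin(.489),0,np.cos(.489)]);return root(k)+L*(np.cos(q)*n+np.sin(q)*np.array([0,1,0]))
E
python3 - <<'E'
from geo import *
P=[("top",(.13,.09,.235),T(62,38)),("top",(.13,-.09,.235),T(433,33)),("top",(.026,.09,.235),T(66,250)),("top",(.026,-.09,.235),T(443,240)),
("top",(-.11,.09,.02),T(58,577)),("top",(-.11,-.09,.02),T(380,568)),
("side",(.13,-.09,.235),D(112,38)),("side",(.026,-.09,.235),D(282,58)),("side",(.13,.09,.235),D(35,240)),("side",(.026,.09,.235),D(228,263)),("side",(.026,.09,.185),D(220,322)),("side",(-.11,-.09,.02),D(485,350)),("side",(-.11,.09,0),D(440,578))]
f=lambda p:np.concatenate([proj(n,W(p,X))-u for n,X,u in P])
o=least_squares(f,[.6,0,0],loss="soft_l1");p=o.x;print(p[:2],np.degrees(p[2]));print(f(p).reshape(-1,2).round(1))
np.save("pose.npy",p)
tips={1:(T(241,338),D(290,316)),2:(T(228,391),D(328,347)),3:(T(213,440),D(363,378)),4:(T(237,492),D(408,383))}
for k,(a,b) in tips.items():
    for L in(.021,.025):
        g=lambda q:np.concatenate([proj("top",W(p,tip(k,q[0],L)))-a,proj("side",W(p,tip(k,q[0],L)))-b])
        o=least_squares(g,[0.]);print(k,L,o.x.round(2),g(o.x).round(1))
def obj(h,a,b):
    g=lambda x:np.concatenate([proj("top",np.array([*x,h]))-a,proj("side",np.array([*x,h]))-b]);o=least_squares(g,[.6,0]);return o.x.round(3),o.fun.round(1)
print("bottlecap",obj(.2,(264,181),(249,201)));print("cup rim",obj(.1,(441,219),(316,124)));print("plate",obj(.01,(245,275),(328,285)))
E
```

```text
[ 0.59442794 -0.08918163] 7.555199309954323
[[-1.5  0.3]
 [ 0.2 -0.8]
 [-0.7  0.6]
 [ 1.5  0.5]
 [-0.6  1.5]
 [ 0.4  1.5]
 [-1.4 -1.8]
 [-0.2 -1.7]
 [-2.4 -1.4]
 [-2.3 -0.8]
 [-0.3  1.4]
 [ 0.3 -0.6]
 [ 1.5  1. ]]
1 0.021 [-0.4] [-0.   0.3 -1.4 -0.1]
1 0.025 [-0.28] [-0.2  0.9 -0.7 -0.8]
2 0.021 [-0.04] [-0.2  0.1 -1.1 -0.6]
2 0.025 [0.03] [-0.6  0.7 -0.5 -1.1]
3 0.021 [0.34] [-0.3  0.3 -0.6 -0.6]
3 0.025 [0.35] [-0.8  0.8 -0.  -0.9]
4 0.021 [-0.29] [-0.3 -0.3 -0.9 -0.5]
4 0.025 [-0.2] [-0.5  0.3 -0.2 -1. ]
bottlecap (array([0.645, 0.098]), array([-0.8,  0.4, -0.2, -1.3]))
cup rim (array([ 0.615, -0.352]), array([ 0.3,  2.3, -2.9, -0.2]))
plate (array([0.433, 0.135]), array([-1.9,  1.2, -0.8, -2.3]))
```

```bash
cat > act.py <<'E'
from station import r
from geo import *
p=np.load("pose.npy");n=np.array([-np.sin(.489),0,np.cos(.489)])
O=[180,-28.02,np.degrees(p[2])];yc=np.array([-np.sin(p[2]),np.cos(p[2]),0])
def tcp(k,y,h): return W(p,root(k)+np.array([0,y,0])+(h+.182)*n)
def go(k,y,h,speed=.15): r.servo_line(tcp(k,y,h),O,speed=speed)
def push(k,sgn,h=.012,lim=.002,F=3.):
    """finger starts beside lever k, pushes towards sgn*y until the stop is felt"""
    f=lambda:sgn*float(r.sense()["contact_force"]@yc)
    go(k,-sgn*.038,h,.1);r.wait(.15);f0=f();log=[];y=-.022
    go(k,sgn*y,h,.06)
    while y<lim:
        y+=.0015;go(k,sgn*y,h,.03);d=f()-f0;log.append((round(y*1e3,1),round(d,2)))
        if d<-F:break
    print(k,log,r.sense()["clock"])
    go(k,-sgn*.038,h,.1)
E
python3 - <<'E'
from act import *
r.grab(5)
r.reach(tcp(3,-.038,.12),O);print(r.sense()["clock"],r.sense()["opening"])
go(1,-.038,.06);go(1,-.038,.012,.08)
s=r.sense();print(s["clock"],s["contact_force"],s["tcp_pos"]-tcp(1,-.038,.012))
push(1,1)
E
```

```text
3.2583 0.0006674890384762779
4.7083 [0.13370661 0.16114321 0.32787974] [1.20861644e-04 3.10927914e-05 1.85417629e-05]
1 [(-20.5, -0.08), (-19.0, -0.65), (-17.5, -0.27), (-16.0, -0.63), (-14.5, -0.43), (-13.0, 0.35), (-11.5, -0.06), (-10.0, -0.29), (-8.5, -0.17), (-7.0, 0.83), (-5.5, -5.24)] 8.275
```

```bash
python3 - <<'E'
from act import *
import cv2
push(2,1)
go(2,-.038,.1)
c=[cv2.resize(r.snapshot(m)["frame"][:,:,::-1][a:a+70,b:b+70],(390,390),interpolation=2) for m,a,b in(("top",190,300),("side",150,270))]
cv2.imwrite("pics/d1.png",cv2.convertScaleAbs(np.hstack(c),alpha=1.5,beta=10))
E
```

```text
2 [(-20.5, 0.14), (-19.0, 0.38), (-17.5, -0.08), (-16.0, -1.22), (-14.5, 0.14), (-13.0, -1.42), (-11.5, -0.71), (-10.0, 0.35), (-8.5, 0.5), (-7.0, -0.81), (-5.5, -4.92)] 12.5
```

View pics/d1.png

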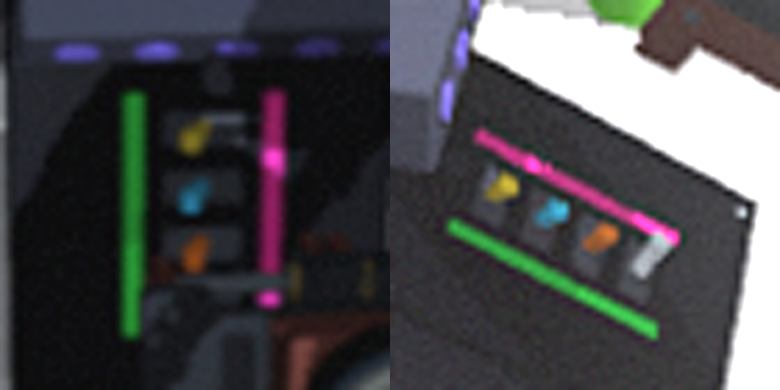

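Yellow (tip at 193,138) and light blue (188,200) now lean fully to green, matching the hard stop I felt at both. Next are switches 3 and 4.

```bash
python3 - <<'E'
from act import *
import cv2
go(3,.038,.06,.2)
push(3,-1)
go(3,.038,.05);go(4,-.038,.05,.2)
push(4,1)
go(4,-.038,.12,.2);q=tcp(4,-.038,.12)+[-.12,-.1,.12];r.servo_line(q,speed=.2)
S2={}
for m in("top","side"): S2[m]=r.snapshot(m)["frame"][:,:,::-1]
c=[cv2.resize(S2[m][a:a+70,b:b+70],(390,390),interpolation=2) for m,a,b in(("top",190,300),("side",150,270))]
cv2.imwrite("pics/d2.png",cv2.convertScaleAbs(np.hstack(c),alpha=1.5,beta=10))
cv2.imwrite("pics/d3.png",S2["side"]);print(r.sense()["clock"])
E
```

```text
3 [(-20.5, -0.39), (-19.0, -1.65), (-17.5, -1.6), (-16.0, 0.01), (-14.5, 0.42), (-13.0, -0.59), (-11.5, -1.08), (-10.0, -0.58), (-8.5, 0.22), (-7.0, -1.53), (-5.5, -1.97), (-4.0, -6.9)] 18.6083
4 [(-20.5, -0.05), (-19.0, 0.93), (-17.5, -0.85), (-16.0, 0.61), (-14.5, -0.08), (-13.0, 0.54), (-11.5, 0.69), (-10.0, -0.37), (-8.5, 0.51), (-7.0, 0.35), (-5.5, -4.14)] 23.9083
26.3083
```

View pics/d2.png

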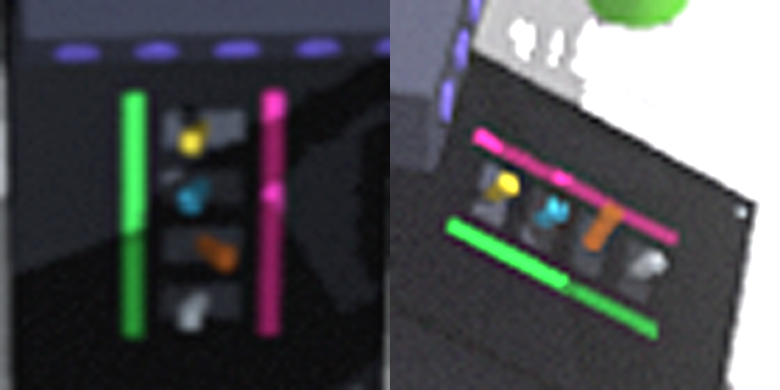

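View pics/d3.png

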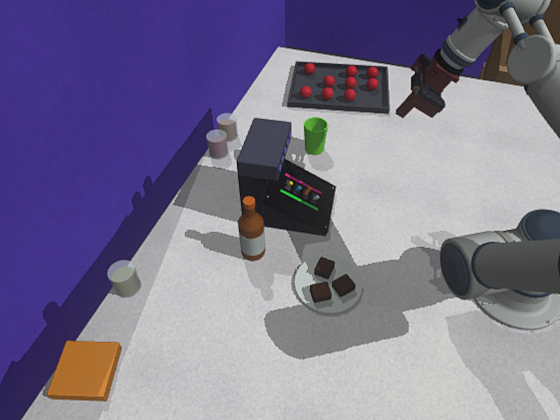

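Yellow (190,140), light blue (190,200) and white (188,325) lean to green, and orange (230,257) leans to pink. The bottle, cup and plate are where they were, and the gripper is clear.

```bash
python3 -c "
from station import r
print(r.hand_in())"
```

```text
the job is handed in; nothing more can be done
None
```

The switches are set on, on, off, on from the top. Each was pushed until I felt its stop, and the last pictures show them that way. The bottle, cup and plate have not moved, the gripper is clear, and I handed the job in at about 26 s.

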